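Uncover the photometer and hold the amber reference cell in its light path

ROBOT

A 6-joint arm with a two-finger parallel gripper is mounted at the origin on the work surface. World frame = base frame: x ahead of the robot, y to its left, z up, the work surface at z = 0. Lengths are in m, angles in degrees, forces in N, time in s.
With the tool pointing down it reaches from about 0.25 to 0.725 m from the base axis. Payload 9.7 kg.
Tool frame: the origin (TCP) lies at the very end of the fingers, on their centre line; the grasp point (between the pads) lies 19 mm behind it (bot.hold_point_z is the distance from the TCP to the grasp point, in m); z points along the fingers, y is the line along which they close (so a half turn about z gives the same grasp; the last joint's range is limited). The gripper opens to 85 mm and grips with 20 to 120 N. Pads are 22 mm wide; open, the fingers measure 114 mm over their backs; the gripper's body (76 mm by 85 mm) begins 54 mm behind the grasp point. The pads swing forward as they close: fully open they stand 13 mm farther back than shut.
Start: joints at [64.973, 4.979, 10.078, 95.1, 0, 90], TCP at [0.233, 0.498, 0.231] pointing down, gripper open.
Joint ranges: [-179.16, 179.16], [-48.56, 103.87], [-65.8, 70.77], [-126.05, 130.52], [-82.76, 87.17], [-180, 180]. Speed limits (degrees/s): [127.2, 127.2, 147.25, 180, 180, 180].

INTERFACE

Orientations are given as [roll, pitch, yaw] about the fixed x, y, z axes, in that order (R = Rz(yaw) Ry(pitch) Rx(roll)).
In Python, from workcell import bot gives the robot as it stands.
- The arm moves only by the tool play_rows, never from a script. Its argument "targets" is a list of rows, each an object with "grip": the closure in counts, from 0 (fully open) to 255 (shut); "linear": the shift along the world's x, y, z in cm, a list of three; "delta_rot": the turn, a rotation vector about the world's x, y, z in rad, a list of three. A call has 1 to 10 rows; each row is the pose to reach, as a shift and turn from the pose commanded when the call began; what a row does not reach only later rows make up. A row lasts 1/10 s, in which the tool goes at most 50 mm and 8.59 degrees, less where a joint would pass 70% of its speed; a pose out of reach is approached as far as the arm can. A call with a gripper value outside its range is refused whole. The fingers move at their own pace and stop on an object; "force" is the grip in N (left out, the last holds). Time passes only in rows, so rows that repeat a pose let the fingers close. It gives the time, the measured TCP pose, the force, the opening and the grip force at its end, in the units of the state.
- bot.get_obs(): the state, without advancing time (a new reading comes with each control period).
- bot.camera(name): name is "side" or "top" or "wrist"; returns a dict with "color" (480x640x3 uint8, red, green, blue), "range_z" (480x640 float32, m along the optical axis (not along the pixel's ray), 0 where there is no reading), "fov_y" (degrees; the focal length in pixels is half the picture's height over the tangent of half this angle, whatever the lens; pixels are square), "cx", "cy" (the principal point, pixels), "world_to_cam" (4x4, takes a point from world to camera coordinates). Camera axes: x right, y up, looking along -z (the intrinsics and any distortion apply to the point x, -y, -z); pixel columns grow to the right and rows downward; lengths in m; the calibration is good to about 2 mm. A picture is of the moment at which its call begins.
- bot.job_done(): hands the job in; it is judged then, once.
Trained networks look in a picture, given as the dict that the camera call returned (one of the last four; its "shot" number tells which), for a name from the list of things; names that differ only in an ending like _2 or _b are one class to them, and where a whole thing is asked for, a point or a joint stands for the part that bears it (a point fixed in the world has none). Each returns a list of dicts, best first, with "conf" (0 to 1); they miss things now and then, are a little off and sometimes report something else, mostly with a low value. They report only what shows in the picture. A call takes as long as a camera call. They do not tell look-alikes from the thing itself.
- bot.search_frame(picture, target): "box" ([left, top, right, bottom] in pixels, round what is visible of it).
- bot.trace(picture, target): "pixels" (480x640 bool, what is visible of it) and "box" ([left, top, right, bottom] in pixels, round what is visible of it).
- bot.pinpoint(picture, target): "pixel" ([column, row] in pixels: a listed point, or the origin of a listed thing).
The state is a dict: "time": time; "q": joint angles; "qd": joint speeds; "joint_efforts": joint torques, N m; "ee_pos": TCP position; "tcp_rot": TCP orientation; "wrist_force": force on the tool from outside, world axes, zero at the start; "torque": the same for the moment, N m; "opening": finger opening in m; "grasp_force": force on a finger pad.
Only numpy, scipy, OpenCV 4.12 (cv2) and the standard library are available. Lean on these libraries where they do the work, as an engineer would, in place of code of your own. Each camera call takes 0.05 s, during which the arm holds its last target. There are 200 camera calls.

TASK

Lift the blue cover off the photometer's sample bay and hang it by its handle on the twin hook of the white stand. Then take the amber reference cell from the tray, with the fingers on its two white frosted faces only and never on the polished amber ones, and hold it still and upright in the light path, about midway between lamp and detector, so that the beam passes squarely through the middle of its polished faces. Finish while still holding the cell there, resting on nothing; leave the other two cells where they stand.

Things in the scene. Friction and masses are not known exactly. Their poses are not given: they have to be found in the camera images.
- photometer: Open photometer, fixed: aluminium base 110 (x) x 270 (y) x 20 mm; two white heads with red lines on top, each 80 x 60 x 100 mm, tops 120 mm above the bench, inner faces at local y = +75 mm (lamp, yellow lens) and -75 mm (detector, black lens). Origin: centre of its underside, on the bench. The unseen 8 mm beam runs along its own y axis, 75 mm above the bench, at x = 0.
- light_path (a point): Middle of the light path, midway between the lenses, 75 mm above the bench. Axes as the photometer's: y along the beam, z up.
- cover: Light cover, loose, 0.1 to 0.25 kg: blue box open below, 80 (x) x 100 (y) x 65 mm, with rigid steel handle: flat-sided bar 8 mm thick (x), 14 mm high, 100 mm long (y), centre 124 mm above the lower rim, on posts at y = +-46 mm; 52 mm clear between bar and box. Origin: centre of the lower rim. At the start it stands on the base between the heads, bar about along the beam.
- cover_bar (a point): Middle of the cover's handle bar, 124 mm above the lower rim. Axes as the cover's: y along the bar, z up.
- hook_stand: White stand, fixed, with twin hook: two steel prongs 7 mm thick at local y = +-30 mm, pointing to its -x. Their centre lines run from x = +80 mm, height 185 mm, down to a valley at x = 0, height 165 mm, up to tips at x = -22 mm (tip tops 185 mm high). Post 25 x 30 mm at x = +90 mm, 185 mm high, the tallest part. Foot 130 x 130 x 12 mm, x -20 to +110 mm. Origin: on the bench below the valley.
- hook_seat (a point): Where the middle of the bar comes to rest when the cover hangs: midway between the prongs, 177 mm above the bench. Axes as the stand's: -x is where the prongs point, y along the hanging bar. The bar is brought from the -x side over the tips, prongs passing between bar and box, and lowered.
- tray: White tray with dark mat, fixed, 210 (x) x 100 (y) x 10 mm, on the bench; three cells stand on it in a row along its x axis, 62 mm apart, in any order. Origin: centre of its underside.
- cell: Amber reference cell, loose, about 0.1 kg: solid glass block 24 x 24 x 70 mm. Polished amber faces look along its own +-x; white frosted faces look along its own +-y (frosted layers 3 mm thick, seen as white edges from above). Origin: centre of its underside, z up; it stands on the tray, 10 mm above the bench.
- cell_window (a point): Point on the cell's axis 25 mm above its underside, that the beam should pass through (along the cell's x axis). Any height from 11 to 39 mm on the cell will do.
- cell_green: Green cell of the same make and size as the amber one, on the tray; to be left alone. Origin: centre of its underside.
- cell_blue: Blue cell of the same make and size as the amber one, on the tray; to be left alone. Origin: centre of its underside.
Mind the look-alikes: they are no part of the job. What is shaped like the cover but pink or red is not meant. What is shaped like the cell but yellow is not meant.

How it is judged (in metres and radians):
On the way, in this order (a step that is already met when the one before it is completed fails the run):
1. the cover hangs by its handle on both prongs of the hook, let go (x of cover_bar in the frame of hook_seat between -0.015 and 0.035 m and y of cover_bar in the frame of hook_seat between -0.018 and 0.018 m and z of cover_bar in the frame of hook_seat between -0.006 and 0.016 m and angle between cover's own z axis and vertical below 0.25 rad and contact force between cover and hook_stand above 0.5 N and contact force between cover and the fingers below 0.05 N and linear speed of cover below 0.05 m/s), for 0.3 s.
2. the amber cell is gripped by both frosted faces and lifted clear of the tray (contact force between each of cell_c1, cell_c2 and the fingers above 1 N and height (world z) of cell above 0.03 m and contact force between cell and tray below 0.05 N), for 0.2 s.
At the end, for the whole second after the job is handed in: Cover hangs by its bar on both prongs (18 mm sideways, -15/+35 mm along them), upright, at rest, untouched. Amber cell held by both frosted faces, still, touching no photometer: 6 mm of the beam sideways, 14 mm in height, 25 mm of midway, square within 8 deg, upright within 7 deg (all of step 1 and contact force between each of cell_c1, cell_c2 and the fingers above 1 N and x of cell_window in the frame of light_path between -0.006 and 0.006 m and y of cell_window in the frame of light_path between -0.025 and 0.025 m and z of cell_window in the frame of light_path between -0.014 and 0.014 m and angle between the x axis of cell and the y axis of photometer, either way round below 0.14 rad and angle between cell's own z axis and vertical below 0.12 rad and linear speed of cell below 0.02 m/s and contact force between cell and photometer below 0.05 N); the arm keeps its last pose, push and grip.
It fails at once if the fingers press on the polished amber glass (contact force between cell_c0 and the fingers above 0.5 N).
It fails at once if the green or the blue cell is displaced by more than 20 mm (distance of any of cell_green, cell_blue from where it was at the start of the episode above 0.02 m).
It also fails if it takes over 64 s, if anything falls off the work surface, if the arm or the gripper's body presses on something with over 40 N, if the wrist force passes 120 N, or if a joint passes its speed limit or range.

## Working session

There is one attempt and no reset: what is moved stays moved. The work goes in short steps, Python scripts to look and compute and a tool call to move; the robot and the scene stay as the last step left them, time stands still between calls to the robot, and variables do not carry over. Pictures are saved under pics/ and viewed, at most 10 in all, crops included, and the job is handed in when it is done.

Besides the shell and the picture viewer there is one more tool, called after "Request:" by a JSON object that holds its "fn" and its "kwargs". play_rows: Moves the arm, as the interface text tells. Its arguments: {"type":"object","properties":{"targets":{"type":"array","items":{"type":"object","properties":{"grip":{"type":"number"},"linear":{"type":"array","items":{"type":"number"}},"delta_rot":{"type":"array","items":{"type":"number"}}}}},"force":{"type":"number"}},"required":["targets"]}

```bash
mkdir -p pics
cat > h.py <<'E'
import numpy as np, cv2
from workcell import bot
def K(p): return 240/np.tan(np.radians(p["fov_y"])/2)
def cloud(p):
    f=K(p); v,u=np.mgrid[0:480,0:640]; z=p["range_z"]
    c=np.stack([(u-p["cx"])/f*z,-(v-p["cy"])/f*z,-z,np.ones_like(z)],-1)
    return (c@np.linalg.inv(p["world_to_cam"]).T)[...,:3]
def save(p,n): cv2.imwrite("pics/"+n,p["color"][...,::-1])
E
python3 - <<'E'
from h import *
im=[]
for n in("top","side"):
    p=bot.camera(n); im.append(p["color"]); print(n,p["fov_y"],p["cx"],p["cy"],[k for k in p]); W=cloud(p)
    for t in("photometer","cover","cover_bar","hook_stand","hook_seat","tray","cell","cell_green","cell_blue","light_path"):
        try:
            for d in bot.pinpoint(p,t)[:3]:
                u,v=map(int,d["pixel"]); print(t,d["pixel"],round(d["conf"],2),W[v,u].round(3) if 0<=v<480 and 0<=u<640 else "")
        except Exception as e: print(t,e)
    cv2.imwrite(f"pics/{n}0.png",p["color"][...,::-1])
E
```

```text
top 48.367290604324374 328.8534492503294 236.8841045134728 ['color', 'range_z', 'fov_y', 'cx', 'cy', 'world_to_cam', 'shot']
photometer [358.3, 213.5] 0.81 [ 0.566 -0.     0.085]
cover [356.7, 208.5] 0.95 [0.579 0.004 0.082]
cover [419.6, 300.7] 0.93 [ 0.375 -0.139  0.062]
cover [333.0, 291.0] 0.76 [0.39  0.053 0.069]
cover_bar [335.4, 282.2] 0.93 [0.402 0.049 0.13 ]
cover_bar [431.1, 296.2] 0.86 [ 0.377 -0.153  0.129]
cover_bar [363.8, 193.8] 0.61 [ 0.592 -0.007  0.153]
hook_stand [500.3, 234.4] 0.61 [ 0.542 -0.344  0.01 ]
hook_stand [355.4, 215.9] 0.26 [0.561 0.006 0.084]
hook_seat [525.8, 215.6] 0.59 [ 0.59  -0.407  0.01 ]
hook_seat [498.8, 230.7] 0.5 [ 0.552 -0.34   0.011]
tray [209.3, 236.2] 0.76 [0.512 0.339 0.057]
cell [206.3, 209.7] 0.73 [0.582 0.356 0.035]
cell [528.2, 217.1] 0.67 [ 0.589 -0.418 -0.001]
cell [165.8, 231.4] 0.52 [0.524 0.444 0.046]
cell_green [203.5, 255.7] 0.73 [0.464 0.345 0.077]
cell_blue [212.4, 234.0] 0.5 [0.515 0.331 0.064]
side 48.16243209042303 317.6222750617629 244.37674352537354 ['color', 'range_z', 'fov_y', 'cx', 'cy', 'world_to_cam', 'shot']
photometer [302.6, 267.6] 0.97 [0.281 0.533 0.515]
cover [300.4, 264.3] 0.81 [0.29  0.522 0.508]
cover [400.5, 264.5] 0.66 [0.18  0.495 0.533]
cover_bar [302.7, 224.2] 0.67 [0.287 0.523 0.566]
cover_bar [403.5, 226.0] 0.63 [0.184 0.488 0.577]
cover_bar [302.3, 262.7] 0.2 [0.282 0.532 0.521]
tray [244.6, 374.5] 0.87 [0.517 0.364 0.011]
tray [266.5, 380.0] 0.4 [0.46  0.367 0.03 ]
cell [215.2, 359.4] 0.72 [0.583 0.372 0.029]
cell [210.7, 404.5] 0.62 [0.526 0.464 0.023]
cell_green [265.4, 380.0] 0.82 [0.461 0.368 0.03 ]
cell_blue [245.6, 367.6] 0.75 [0.519 0.355 0.023]
```

View pics/top0.png

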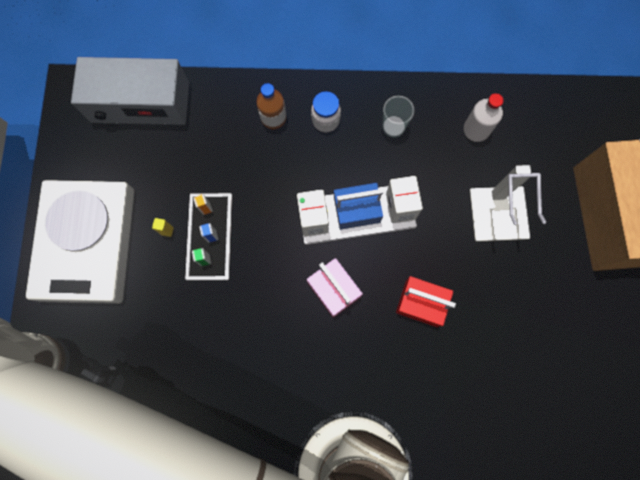

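View pics/side0.png

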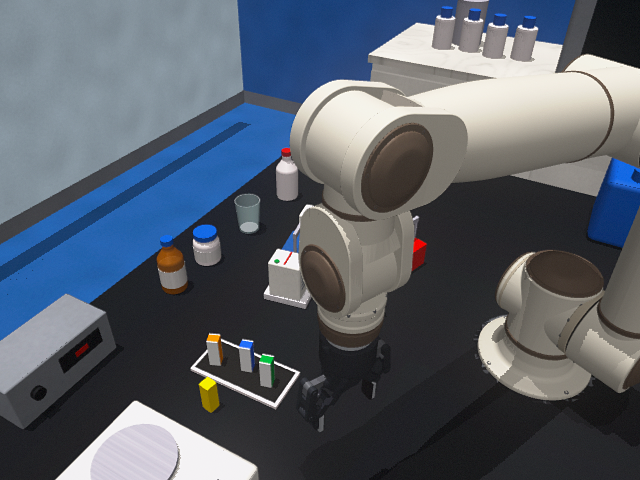

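Top view: the blue cover between the photometer heads is at (358,205). Look-alikes are pink (334,287) and red (427,302). The amber cell with white edges is at (203,205), and the yellow look-alike at (163,228). The hook stand is at (500,215), prongs pointing down the image (-x). The side view agrees, with the arm hiding part of the photometer.

Run:
```python
from h import *
p=bot.camera("top"); W=cloud(p)
def rect(n,m):
    P=W[m]; 
    (c,s,a)=cv2.minAreaRect((P[:,:2]*1000).astype(np.float32)); print(n,len(P),np.round(c,1),np.round(s,1),round(a,1),"zmed",P[:,2].mean().round(4))
    return P
X,Y,Z=W[...,0],W[...,1],W[...,2]
near=lambda x0,x1,y0,y1,z0,z1:(X>x0)&(X<x1)&(Y>y0)&(Y<y1)&(Z>z0)&(Z<z1)
rect("heads",near(.48,.72,-.2,.2,.112,.128)) 
rect("headL",near(.48,.72,.03,.2,.112,.128)); rect("headR",near(.48,.72,-.2,-.05,.112,.128))
rect("base",near(.45,.72,-.2,.2,.012,.03))
B=rect("bar",near(.5,.68,-.1,.1,.142,.165))
rect("covtop",near(.5,.68,-.07,.07,.078,.092))
rect("foot",near(.4,.8,-.45,-.2,.008,.018))
rect("prongs",near(.4,.8,-.5,-.2,.15,.2))
rect("post",near(.4,.8,-.5,-.2,.03,.15))
for i in range(0):pass
rect("tray",near(.35,.7,.2,.42,.007,.015))
for n,a in(("amber",(.55,.65)),("blue",(.49,.55)),("green",(.42,.49))): rect(n,near(*a,.28,.39,.072,.09))
im=cv2.resize(p["color"][150:260,180:560],None,fx=2,fy=2,interpolation=cv2.INTER_CUBIC)
cv2.imwrite("pics/c1.png",im[...,::-1])
```

```text
heads 1888 [ 5.853e+02 -2.000e-01] [ 80.9 269.7] 10.3 zmed 0.1193
headL 951 [569.8  86.7] [79.7 93.4] 9.9 zmed 0.1194
headR 932 [ 604.  -103.3] [80.9 60.2] 10.2 zmed 0.1192
base 1561 [5.859e+02 2.000e-01] [111.9 269. ] 10.0 zmed 0.0198
bar 214 [5.91e+02 5.00e-01] [ 9.4 99.4] 11.0 zmed 0.1497
covtop 1273 [591.1   1.4] [ 82.4 156. ] 12.0 zmed 0.0846
foot 2286 [ 626.9 -356.4] [359.6 165.6] 5.6 zmed 0.012
prongs 663 [ 663.4 -340. ] [277.6  69. ] 3.9 zmed 0.1778
post 831 [ 595.4 -292.3] [115.9 415.3] 80.3 zmed 0.0855
tray 2533 [528.4 308.4] [344.3 207.3] 2.0 zmed 0.0103
amber 120 [591.1 362. ] [25.9 24. ] 20.2 zmed 0.0794
blue 121 [522.8 343.4] [25.2 24.1] 16.6 zmed 0.0792
green 128 [465.3 356. ] [24.3 23.9] 13.5 zmed 0.0793
```

View pics/c1.png

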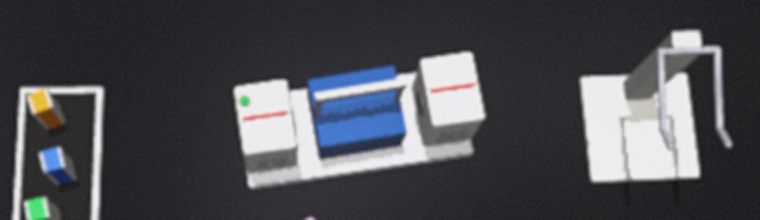

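The crop confirms the blue cover in the photometer, the amber cell in the tray corner and the twin hook opening towards -x.

Run:
```python
from h import *
p=bot.camera("top"); W=cloud(p); X,Y,Z=W[...,0],W[...,1],W[...,2]
near=lambda x0,x1,y0,y1,z0,z1:(X>x0)&(X<x1)&(Y>y0)&(Y<y1)&(Z>z0)&(Z<z1)
def rect(n,m):
    P=W[m];(c,s,a)=cv2.minAreaRect((P[:,:2]*1000).astype(np.float32)); print(n,len(P),np.round(c,1),np.round(s,1),round(a,1)); return P
rect("foot",near(.45,.68,-.46,-.22,.008,.016))
rect("post",near(.5,.74,-.46,-.22,.18,.19))
P=rect("prongs",near(.45,.68,-.46,-.22,.15,.2))
print(P[np.argsort(P[:,0])][::6].round(3).tolist())
o=bot.get_obs(); print(o["ee_pos"],o["tcp_rot"],o["q"])
```

```text
foot 2171 [ 562.3 -345.9] [197.  131.9] 2.9
post 323 [ 589.2 -344.2] [128.4  67.6] 3.0
prongs 663 [ 589.2 -345.1] [128.5  68.8] 3.7
[[0.524, -0.32, 0.181], [0.527, -0.317, 0.186], [0.528, -0.377, 0.184], [0.531, -0.317, 0.179], [0.532, -0.317, 0.18], [0.535, -0.376, 0.184], [0.537, -0.316, 0.171], [0.538, -0.377, 0.18], [0.54, -0.376, 0.179], [0.542, -0.315, 0.176], [0.544, -0.376, 0.174], [0.547, -0.376, 0.17], [0.549, -0.314, 0.167], [0.55, -0.375, 0.167], [0.552, -0.317, 0.171], [0.554, -0.319, 0.172], [0.555, -0.376, 0.171], [0.556, -0.317, 0.171], [0.559, -0.375, 0.167], [0.561, -0.375, 0.168], [0.562, -0.376, 0.172], [0.563, -0.314, 0.17], [0.565, -0.313, 0.171], [0.566, -0.314, 0.174], [0.567, -0.318, 0.171], [0.569, -0.379, 0.17], [0.571, -0.315, 0.172], [0.573, -0.317, 0.175], [0.575, -0.378, 0.173], [0.576, -0.314, 0.17], [0.579, -0.374, 0.174], [0.579, -0.313, 0.174], [0.581, -0.379, 0.173], [0.583, -0.375, 0.173], [0.585, -0.373, 0.173], [0.587, -0.374, 0.176], [0.589, -0.376, 0.176], [0.59, -0.377, 0.179], [0.592, -0.315, 0.177], [0.594, -0.315, 0.178], [0.596, -0.373, 0
[... 1146 characters left out ...]
0.637, -0.351, 0.184], [0.638, -0.327, 0.18], [0.638, -0.348, 0.186], [0.639, -0.345, 0.183], [0.64, -0.329, 0.181], [0.641, -0.353, 0.179], [0.641, -0.333, 0.183], [0.643, -0.328, 0.166], [0.643, -0.343, 0.185], [0.644, -0.35, 0.183], [0.644, -0.327, 0.161], [0.645, -0.34, 0.185], [0.645, -0.347, 0.184], [0.647, -0.35, 0.188], [0.647, -0.336, 0.185], [0.648, -0.328, 0.183], [0.648, -0.344, 0.183], [0.649, -0.328, 0.18], [0.649, -0.334, 0.185], [0.651, -0.327, 0.175], [0.652, -0.328, 0.166], [0.653, -0.34, 0.182]]
[0.2326842  0.49837378 0.23129187] [1.79997770e+02 8.43665539e-04 1.54971824e+02] [ 6.49731822e+01  4.97934592e+00  1.00795542e+01  9.50979785e+01
 -8.43718381e-04  9.00013578e+01]
```

Request:
{"fn": "play_rows", "kwargs": {"targets": [{"grip": 0,"linear": [35.8,-49.8,2],"delta_rot": [0,0,-0.942]},{"grip": 0,"linear": [35.8,-49.8,2],"delta_rot": [0,0,-0.942]},{"grip": 0,"linear": [35.8,-49.8,2],"delta_rot": [0,0,-0.942]},{"grip": 0,"linear": [35.8,-49.8,2],"delta_rot": [0,0,-0.942]},{"grip": 0,"linear": [35.8,-49.8,2],"delta_rot": [0,0,-0.942]},{"grip": 0,"linear": [35.8,-49.8,2],"delta_rot": [0,0,-0.942]},{"grip": 0,"linear": [35.8,-49.8,2],"delta_rot": [0,0,-0.942]},{"grip": 0,"linear": [35.8,-49.8,2],"delta_rot": [0,0,-0.942]},{"grip": 0,"linear": [35.8,-49.8,2],"delta_rot": [0,0,-0.942]},{"grip": 0,"linear": [35.8,-49.8,2],"delta_rot": [0,0,-0.942]}]}}

```text
time: 2.2
ee_pos: [0.5253, 0.0906, 0.2479]
tcp_rot: [180.0, -0.0, 101.0]
wrist_force: [1.3, 0.5, -0.1]
opening: 0.0856
grasp_force: 0.0
```

Request:
{"fn": "play_rows", "kwargs": {"targets": [{"grip": 0,"linear": [6.6,-9.1,0.2]},{"grip": 0,"linear": [6.6,-9.1,0.2]},{"grip": 0,"linear": [6.6,-9.1,0.2]},{"grip": 0,"linear": [6.6,-9.1,0.2]}]}}

```text
validation failed for argument at $.ta...
```

Run:
```python
from h import *
p=bot.camera("wrist"); W=cloud(p); X,Y,Z=W[...,0],W[...,1],W[...,2]; save(p,"w1.png")
def rect(n,m):
    P=W[m];(c,s,a)=cv2.minAreaRect((P[:,:2]*1000).astype(np.float32)); print(n,len(P),np.round(c,1),np.round(s,1),round(a,1),P[:,2].mean()); return P
n=(abs(X-.59)<.08)&(abs(Y)<.08)
rect("bar",n&(Z>.142)&(Z<.16)); rect("heads",(abs(X-.59)<.1)&(abs(Y)<.2)&(Z>.112)&(Z<.126))
for d in bot.pinpoint(p,"cover_bar")[:2]: u,v=map(int,d["pixel"]); print(d, W[v,u])
o=bot.get_obs();print(o["ee_pos"],o["tcp_rot"])
```

```text
bar 1232 [591.   -2.3] [  8.5 101.7] 11.0 0.1497493939297197
heads 8926 [583.9   6.4] [ 80.3 252.2] 10.0 0.11912969419335788
{'pixel': [369.8, 357.1], 'conf': 0.82} [0.58708898 0.00101756 0.14961611]
{'pixel': [154.8, 249.8], 'conf': 0.67} [0.5094706  0.17136443 0.3899894 ]
[0.52673043 0.08819411 0.24687673] [-1.79983522e+02  6.03119536e-02  1.00692841e+02]
```

View pics/w1.png

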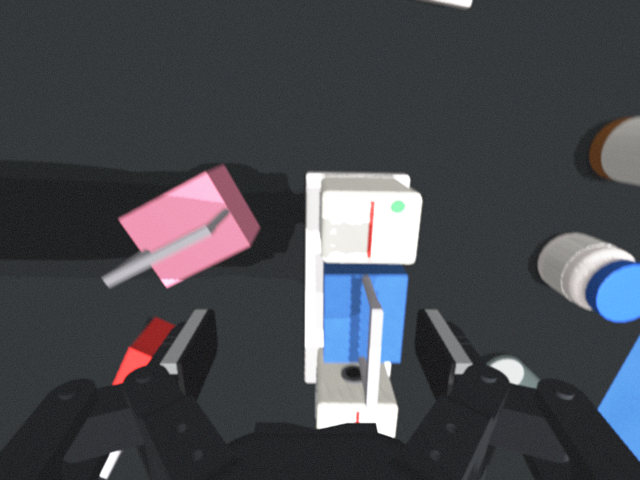

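The wrist view shows the cover's bar at (372,340) between the heads, with the pink decoy at (190,225) and red at (140,360). My guess is the refusal was the missing delta_rot, so I'll include it.

Request:
{"fn": "play_rows", "kwargs": {"targets": [{"grip": 0,"linear": [6.4,-8.9,0],"delta_rot": [0,0,0]},{"grip": 0,"linear": [6.4,-8.9,0],"delta_rot": [0,0,0]},{"grip": 0,"linear": [6.4,-8.9,-2],"delta_rot": [0,0,0]},{"grip": 0,"linear": [6.4,-8.9,-5],"delta_rot": [0,0,0]},{"grip": 0,"linear": [6.4,-8.9,-5],"delta_rot": [0,0,0]},{"grip": 0,"linear": [6.4,-8.9,-5],"delta_rot": [0,0,0]}]}}

```text
time: 2.9
ee_pos: [0.5879, 0.004, 0.198]
tcp_rot: [-180.0, -0.0, 101.0]
wrist_force: [0.1, -0.4, 0.8]
opening: 0.0857
grasp_force: 0.0
```

Request:
{"fn": "play_rows", "kwargs": {"targets": [{"grip": 0,"linear": [0.3,-0.5,-3],"delta_rot": [0,0,0]},{"grip": 0,"linear": [0.3,-0.5,-5.5],"delta_rot": [0,0,0]},{"grip": 0,"linear": [0.3,-0.5,-7.1],"delta_rot": [0,0,0]},{"grip": 0,"linear": [0.3,-0.5,-7.1],"delta_rot": [0,0,0]},{"grip": 255,"linear": [0.3,-0.5,-7.1],"delta_rot": [0,0,0]},{"grip": 255,"linear": [0.3,-0.5,-7.1],"delta_rot": [0,0,0]},{"grip": 255,"linear": [0.3,-0.5,-7.1],"delta_rot": [0,0,0]},{"grip": 255,"linear": [0.3,-0.5,-7.1],"delta_rot": [0,0,0]},{"grip": 255,"linear": [0.3,-0.5,-7.1],"delta_rot": [0,0,0]},{"grip": 255,"linear": [0.3,-0.5,-7.1],"delta_rot": [0,0,0]}], "force": 70}}

```text
time: 3.9
ee_pos: [0.5914, -0.0015, 0.127]
tcp_rot: [180.0, 0.0, 101.0]
wrist_force: [-1.4, 0.0, 4.2]
opening: 0.0066
grasp_force: 69.1
```

Request:
{"fn": "play_rows", "kwargs": {"targets": [{"grip": 255,"linear": [0,0,2],"delta_rot": [0,0,0]},{"grip": 255,"linear": [0,0,5],"delta_rot": [0,0,0]},{"grip": 255,"linear": [0,0,9],"delta_rot": [0,0,0]},{"grip": 255,"linear": [0,0,14],"delta_rot": [0,0,0]},{"grip": 255,"linear": [-1.2,-2.8,14],"delta_rot": [0,0,0]},{"grip": 255,"linear": [-2.8,-6.6,14],"delta_rot": [0,0,-0.05]},{"grip": 255,"linear": [-4.6,-10.5,14],"delta_rot": [0,0,-0.1]},{"grip": 255,"linear": [-6.3,-14.4,14],"delta_rot": [0,0,-0.14]},{"grip": 255,"linear": [-8,-18.4,14],"delta_rot": [0,0,-0.14]},{"grip": 255,"linear": [-9.7,-22.4,14],"delta_rot": [0,0,-0.14]}]}}

```text
time: 4.9
ee_pos: [0.4934, -0.2268, 0.2663]
tcp_rot: [-180.0, -0.0, 93.0]
wrist_force: [1.2, -0.8, -2.5]
opening: 0.0066
grasp_force: 68.6
```

Request:
{"fn": "play_rows", "kwargs": {"targets": [{"grip": 255,"linear": [-1.7,-4,0],"delta_rot": [0,0,0]},{"grip": 255,"linear": [-3.4,-8,-1],"delta_rot": [0,0,0]},{"grip": 255,"linear": [-4.8,-11,-3],"delta_rot": [0,0,0]},{"grip": 255,"linear": [-5.4,-12.5,-5],"delta_rot": [0,0,0]},{"grip": 255,"linear": [-5.4,-12.7,-6.5],"delta_rot": [0,0,0]},{"grip": 255,"linear": [-5.4,-12.7,-7.9],"delta_rot": [0,0,0]},{"grip": 255,"linear": [-5.4,-12.7,-7.9],"delta_rot": [0,0,0]},{"grip": 255,"linear": [-5.4,-12.7,-7.9],"delta_rot": [0,0,0]}]}}

```text
time: 5.7
ee_pos: [0.4403, -0.3523, 0.1877]
tcp_rot: [-180.0, -0.0, 93.0]
wrist_force: [0.9, -0.0, -1.4]
opening: 0.0066
grasp_force: 68.6
```

Run:
```python
from h import *
p=bot.camera("side"); q=bot.camera("top"); im=np.hstack([p["color"][100:400,240:640],q["color"][120:420,240:640]]); cv2.imwrite("pics/s2.png",im[...,::-1])
W=cloud(bot.camera("wrist")); X,Y,Z=[W[...,i] for i in range(3)]
m=(abs(X-.54)<.05)&(abs(Y+.346)<.06)&(Z>.155)&(Z<.195); P=W[m]
print(len(P), P.min(0),P.max(0)); o=bot.get_obs(); print(o["ee_pos"],o["tcp_rot"],o["wrist_force"],o["grasp_force"],o["opening"])
```

```text
3754 [ 0.52212923 -0.38445016  0.16186365] [ 0.58993589 -0.31395337  0.18508719]
[ 0.44074462 -0.35245119  0.18857147] [1.79946650e+02 5.15946787e-02 9.30013677e+01] [ 0.32460553  0.26050312 -1.19154387] 68.56703996658325 0.006675656596638579
```

View pics/s2.png

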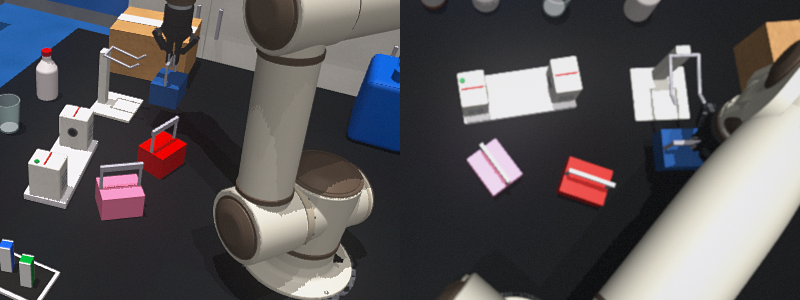

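Cover is held level in front of the hook (side crop about (170,85)), the bar above the tips.

Request:
{"fn": "play_rows", "kwargs": {"targets": [{"grip": 255,"linear": [2,0.1,0],"delta_rot": [0,0,0]},{"grip": 255,"linear": [4.5,0.2,0],"delta_rot": [0,0,0]},{"grip": 255,"linear": [7,0.3,0],"delta_rot": [0,0,0]},{"grip": 255,"linear": [9.5,0.4,0],"delta_rot": [0,0,0]},{"grip": 255,"linear": [10.9,0.4,0],"delta_rot": [0,0,0]},{"grip": 255,"linear": [10.9,0.4,0],"delta_rot": [0,0,0]},{"grip": 255,"linear": [10.9,0.4,-1],"delta_rot": [0,0,0]},{"grip": 255,"linear": [10.9,0.4,-2],"delta_rot": [0,0,0]},{"grip": 255,"linear": [10.9,0.4,-2.4],"delta_rot": [0,0,0]},{"grip": 255,"linear": [10.9,0.4,-2.4],"delta_rot": [0,0,0]}]}}

```text
time: 6.85
ee_pos: [0.5486, -0.3484, 0.1631]
tcp_rot: [-180.0, -0.0, 93.0]
wrist_force: [1.5, 0.5, -1.5]
opening: 0.0065
grasp_force: 68.7
```

Now lower until contact, then open.

Request:
{"fn": "play_rows", "kwargs": {"targets": [{"grip": 255,"linear": [0,0,-0.2],"delta_rot": [0,0,0]},{"grip": 255,"linear": [0,0,-0.4],"delta_rot": [0,0,0]},{"grip": 255,"linear": [0,0,-0.4],"delta_rot": [0,0,0]}]}}

```text
time: 7.15
ee_pos: [0.5501, -0.3487, 0.161]
tcp_rot: [179.8, 0.1, 93.0]
wrist_force: [4.0, -0.2, 3.1]
opening: 0.0067
grasp_force: 69.5
```

Request:
{"fn": "play_rows", "kwargs": {"targets": [{"grip": 180,"linear": [0,0,0],"delta_rot": [0,0,0]},{"grip": 120,"linear": [0,0,0],"delta_rot": [0,0,0]},{"grip": 80,"linear": [0,0,0],"delta_rot": [0,0,0]},{"grip": 80,"linear": [0,0,0],"delta_rot": [0,0,0]},{"grip": 80,"linear": [0,0,0],"delta_rot": [0,0,0]},{"grip": 80,"linear": [0,0,3],"delta_rot": [0,0,0]},{"grip": 80,"linear": [0,0,7],"delta_rot": [0,0,0]},{"grip": 80,"linear": [0,0,11],"delta_rot": [0,0,0]},{"grip": 80,"linear": [0,0,11],"delta_rot": [0,0,0]}]}}

```text
time: 8.05
ee_pos: [0.5502, -0.349, 0.276]
tcp_rot: [179.6, 0.3, 93.0]
wrist_force: [0.4, 0.8, -0.0]
opening: 0.0587
grasp_force: 0.0
```

Run:
```python
from h import *
p=bot.camera("wrist"); W=cloud(p); X,Y,Z=[W[...,i] for i in range(3)]; save(p,"w2.png")
m=(abs(X-.54)<.08)&(abs(Y+.346)<.08)&(Z>.155)&(Z<.2)
for z0 in(.16,.17,.175,.18,.185): print(z0,(m&(Z>z0)&(Z<z0+.005)).sum())
for d in bot.pinpoint(p,"cover_bar")[:2]: u,v=map(int,d["pixel"]); print(d, W[v,u])
o=bot.get_obs(); print(o["ee_pos"],o["opening"])
```

```text
0.16 6
0.17 689
0.175 756
0.18 2206
0.185 62
{'pixel': [316.7, 240.9], 'conf': 0.68} [ 0.55077249 -0.34574458  0.18405661]
[ 0.54977847 -0.34870439  0.27059897] 0.058549163696170595
```

View pics/w2.png

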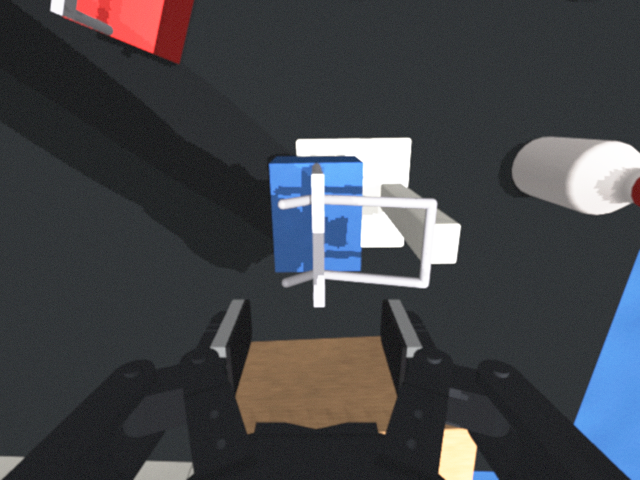

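The wrist view shows the bar lying across both prongs at (318,240), cover level, fingers clear. On to the tray.

Request:
{"fn": "play_rows", "kwargs": {"targets": [{"grip": 80,"linear": [3,63,1],"delta_rot": [0,0,0]},{"grip": 80,"linear": [3,63,1],"delta_rot": [0,0,0]},{"grip": 80,"linear": [3,63,1],"delta_rot": [0,0,0]},{"grip": 80,"linear": [3,63,1],"delta_rot": [0,0,0]},{"grip": 80,"linear": [3,63,1],"delta_rot": [0,0,0]},{"grip": 80,"linear": [3,63,1],"delta_rot": [0,0,0]},{"grip": 80,"linear": [3,63,1],"delta_rot": [0,0,0]},{"grip": 80,"linear": [3,63,1],"delta_rot": [0,0,0]},{"grip": 80,"linear": [3,63,1],"delta_rot": [0,0,0]},{"grip": 80,"linear": [3,63,1],"delta_rot": [0,0,0]}]}}

```text
time: 9.15
ee_pos: [0.5724, 0.1529, 0.276]
tcp_rot: [-179.9, 0.0, 93.0]
wrist_force: [1.0, 0.3, 0.2]
opening: 0.0588
grasp_force: 0.0
```

Request:
{"fn": "play_rows", "kwargs": {"targets": [{"grip": 80,"linear": [0.5,11,0],"delta_rot": [0,0,0]},{"grip": 80,"linear": [0.5,11,0],"delta_rot": [0,0,0]},{"grip": 80,"linear": [0.5,11,0],"delta_rot": [0,0,0]},{"grip": 80,"linear": [0.5,11,0],"delta_rot": [0,0,0]},{"grip": 80,"linear": [0.5,11,0],"delta_rot": [0,0,0]}]}}

```text
time: 9.65
ee_pos: [0.578, 0.2601, 0.2766]
tcp_rot: [-179.9, 0.1, 93.0]
wrist_force: [0.5, -0.1, 0.5]
opening: 0.0581
grasp_force: 0.0
```

Run:
```python
from h import *
p=bot.camera("wrist"); W=cloud(p); X,Y,Z=[W[...,i] for i in range(3)]; save(p,"w3.png")
def rect(n,m):
    P=W[m]
    if len(P)<5: return print(n,len(P))
    (c,s,a)=cv2.minAreaRect((P[:,:2]*1000).astype(np.float32)); print(n,len(P),np.round(c,1),np.round(s,1),round(a,1),P[:,2].mean())
T=(Z>.074)&(Z<.086)&(Y>.3)&(Y<.41)
hsv=cv2.cvtColor(p["color"],cv2.COLOR_RGB2HSV); col=hsv[...,1]>110
for n,a in(("amber",(.555,.63)),("blue",(.5,.55)),("green",(.43,.49))):
    m=T&(X>a[0])&(X<a[1]); rect(n,m); rect(n+" coloured",m&col)
o=bot.get_obs(); print(o["ee_pos"],o["tcp_rot"],o["opening"])
```

```text
amber 752 [590.5 359.8] [24. 24.] 22.6 0.07950580137575808
amber coloured 36 [590.5 359.9] [24.1 15.2] 21.8 0.07935245168342092
blue 732 [522.2 341.1] [24.2 24.1] 16.9 0.07952768338052674
blue coloured 346 [522.2 341.3] [24.6 16.1] 18.3 0.0795251950916592
green 805 [464.9 354.1] [24.5 24.5] 15.4 0.07951037139518728
green coloured 528 [464.9 354.2] [24.4 16.2] 14.8 0.07954323300104066
[0.57813528 0.25960549 0.27715064] [-1.79961284e+02  3.53640053e-02  9.29169224e+01] 0.05870235890787285
```

View pics/w3.png

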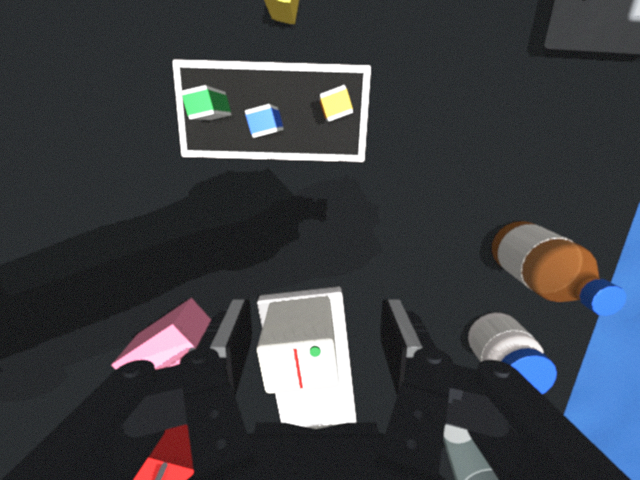

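The wrist view shows green (205,102), blue (264,121) and amber (336,103) in the tray, yellow decoy at the top edge (283,10). I'll check the amber cell's frosted edges in a close crop.

Run:
```python
from h import *
p=bot.camera("wrist"); im=cv2.resize(p["color"][60:160,170:370],None,fx=4,fy=4,interpolation=cv2.INTER_CUBIC); cv2.imwrite("pics/c3.png",im[...,::-1])
W=cloud(p); R=np.linalg.inv(p["world_to_cam"])[:3]
c=np.array([.5905,.3598,.0795]); f=K(p)
for a in(22,112,202,292):
  for r in(0,.006,.0105):
    q=p["world_to_cam"]@np.r_[c+r*np.array([np.cos(np.radians(a)),np.sin(np.radians(a)),0]),1]; u,v=p["cx"]+f*q[0]/-q[2],p["cy"]-f*q[1]/-q[2]
    print(a,r,round(u,1),round(v,1),p["color"][round(v),round(u)])
```

```text
22 0 335.4 102.6 [255 253 155]
22 0.006 341.7 100.3 [255 253 153]
22 0.0105 346.5 98.5 [255 253 153]
112 0 335.4 102.6 [255 253 155]
112 0.006 333.4 95.9 [255 253 155]
112 0.0105 331.8 90.7 [255 255 255]
202 0 335.4 102.6 [255 253 155]
202 0.006 329.1 104.9 [255 253 152]
202 0.0105 324.4 106.7 [255 250 133]
292 0 335.4 102.6 [255 253 155]
292 0.006 337.4 109.3 [255 253 152]
292 0.0105 339.0 114.3 [255 255 255]
```

View pics/c3.png

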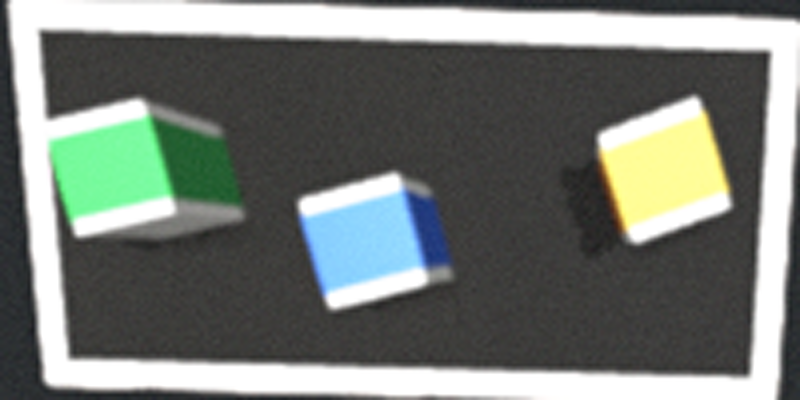

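The crop confirms it: the amber cell (665,170) has white frosted edges on its ±112° sides, so tool yaw 22° grips them.

Request:
{"fn": "play_rows", "kwargs": {"targets": [{"grip": 80,"linear": [1.2,10,-5],"delta_rot": [0,0,-1.239]},{"grip": 80,"linear": [1.2,10,-5],"delta_rot": [0,0,-1.239]},{"grip": 80,"linear": [1.2,10,-5],"delta_rot": [0,0,-1.239]},{"grip": 80,"linear": [1.2,10,-5],"delta_rot": [0,0,-1.239]},{"grip": 80,"linear": [1.2,10,-5],"delta_rot": [0,0,-1.239]},{"grip": 80,"linear": [1.2,10,-5],"delta_rot": [0,0,-1.239]},{"grip": 80,"linear": [1.2,10,-9],"delta_rot": [0,0,-1.239]},{"grip": 80,"linear": [1.2,10,-11],"delta_rot": [0,0,-1.239]},{"grip": 80,"linear": [1.2,10,-11],"delta_rot": [0,0,-1.239]},{"grip": 80,"linear": [1.2,10,-11],"delta_rot": [0,0,-1.239]}]}}

```text
time: 10.75
ee_pos: [0.6114, 0.3178, 0.1678]
tcp_rot: [-178.1, 0.1, 26.7]
wrist_force: [-0.1, -0.2, -0.2]
opening: 0.0583
grasp_force: 0.0
```

Run:
```python
from h import *
p=bot.camera("wrist"); W=cloud(p); X,Y,Z=[W[...,i] for i in range(3)]
m=(Z>.074)&(Z<.086)&(abs(Y-.36)<.03)&(abs(X-.59)<.03); P=W[m]
if len(P)>5: print(len(P),cv2.minAreaRect((P[:,:2]*1000).astype(np.float32)))
o=bot.get_obs(); print(o["ee_pos"],o["tcp_rot"],o["q"],o["opening"])
```

```text
1188 ((590.8042602539062, 360.055419921875), (24.815536499023438, 24.1689395904541), 23.119586944580078)
[0.61124259 0.31923207 0.1687838 ] [-1.78069748e+02  8.66619483e-03  2.68527602e+01] [ 26.77896934  24.23563759  26.30916808  92.08468357   1.93023936
 179.92616728] 0.05888438168295384
```

Joint 6 hit its limit; use the half-turn grasp instead (yaw 202°).

Request:
{"fn": "play_rows", "kwargs": {"targets": [{"grip": 80,"linear": [0,0,0],"delta_rot": [0,0,1.3]},{"grip": 80,"linear": [0,0,0],"delta_rot": [0,0,1.3]},{"grip": 80,"linear": [0,0,0],"delta_rot": [0,0,1.3]},{"grip": 80,"linear": [0,0,0],"delta_rot": [0,0,1.3]},{"grip": 80,"linear": [0,0,0],"delta_rot": [0,0,1.3]},{"grip": 80,"linear": [0,0,0],"delta_rot": [0,0,1.3]},{"grip": 80,"linear": [0,0,0],"delta_rot": [0,0,1.3]},{"grip": 80,"linear": [0,0,0],"delta_rot": [0,0,1.3]},{"grip": 80,"linear": [0,0,0],"delta_rot": [0,0,1.3]},{"grip": 80,"linear": [0,0,0],"delta_rot": [0,0,1.3]}]}}

```text
time: 11.8
ee_pos: [0.6105, 0.3218, 0.1691]
tcp_rot: [-178.2, 0.1, 101.6]
wrist_force: [0.6, 0.3, -0.0]
opening: 0.0589
grasp_force: 0.0
```

Request:
{"fn": "play_rows", "kwargs": {"targets": [{"grip": 80,"linear": [-2,3.8,0],"delta_rot": [0,0,1.752]},{"grip": 80,"linear": [-2,3.8,0],"delta_rot": [0,0,1.752]},{"grip": 80,"linear": [-2,3.8,0],"delta_rot": [0,0,1.752]},{"grip": 80,"linear": [-2,3.8,0],"delta_rot": [0,0,1.752]},{"grip": 80,"linear": [-2,3.8,0],"delta_rot": [0,0,1.752]},{"grip": 80,"linear": [-2,3.8,0],"delta_rot": [0,0,1.752]},{"grip": 80,"linear": [-2,3.8,0],"delta_rot": [0,0,1.752]},{"grip": 80,"linear": [-2,3.8,0],"delta_rot": [0,0,1.752]},{"grip": 80,"linear": [-2,3.8,0],"delta_rot": [0,0,1.752]},{"grip": 80,"linear": [-2,3.8,0],"delta_rot": [0,0,1.752]}]}}

```text
time: 12.8
ee_pos: [0.5905, 0.3595, 0.1686]
tcp_rot: [-178.1, 0.2, -172.4]
wrist_force: [-0.2, 0.1, -0.5]
opening: 0.0587
grasp_force: 0.0
```

```bash
cat > d.py <<'E'
import sys; from h import *; from scipy.spatial.transform import Rotation as R
x,y,z,w=map(float,sys.argv[1:5]); o=bot.get_obs()
print(o["ee_pos"].round(4) if hasattr(o["ee_pos"],"round") else o["ee_pos"],o["tcp_rot"],o["q"])
print("lin cm",((np.array([x,y,z])-o["ee_pos"])*100).round(2),"rot",(R.from_euler("xyz",[180,0,w],degrees=True)*R.from_euler("xyz",o["tcp_rot"],degrees=True).inv()).as_rotvec().round(4))
E
python3 d.py .5908 .360 .12 202.5
```

```text
[0.5905 0.3595 0.1686] [-1.78105882e+02  1.68176781e-01 -1.72391765e+02] [32.06950077 25.23908436 27.63591995 93.02833008 -1.79368416 24.47393155]
lin cm [ 0.03  0.05 -4.86] rot [0.0312 0.0115 0.2599]
```

Request:
{"fn": "play_rows", "kwargs": {"targets": [{"grip": 80,"linear": [0,0.05,-2],"delta_rot": [0.0312,0.0115,0.26]},{"grip": 80,"linear": [0,0.05,-4.8],"delta_rot": [0.0312,0.0115,0.26]},{"grip": 80,"linear": [0,0.05,-4.8],"delta_rot": [0.0312,0.0115,0.26]},{"grip": 80,"linear": [0,0.05,-4.8],"delta_rot": [0.0312,0.0115,0.26]}]}}

```text
time: 13.2
ee_pos: [0.5903, 0.3595, 0.1204]
tcp_rot: [-179.9, -0.1, -158.0]
wrist_force: [0.5, 1.1, 0.7]
opening: 0.0589
grasp_force: 0.0
```

```bash
python3 d.py .5908 .360 .037 202.5
```

```text
[0.5903 0.3595 0.1204] [-1.79938848e+02 -9.41655580e-02 -1.57962598e+02] [ 3.13612454e+01  2.41532451e+01  2.08801911e+01  8.68297750e+01
 -4.50880282e-02  9.32383385e+00]
lin cm [ 0.05  0.05 -8.34] rot [ 0.0016 -0.0011  0.0081]
```

Request:
{"fn": "play_rows", "kwargs": {"targets": [{"grip": 80,"linear": [0.05,0.05,-3],"delta_rot": [0,0,0.008]},{"grip": 80,"linear": [0.05,0.05,-6],"delta_rot": [0,0,0.008]},{"grip": 80,"linear": [0.05,0.05,-8.3],"delta_rot": [0,0,0.008]},{"grip": 80,"linear": [0.05,0.05,-8.3],"delta_rot": [0,0,0.008]},{"grip": 255,"linear": [0.05,0.05,-8.3],"delta_rot": [0,0,0.008]},{"grip": 255,"linear": [0.05,0.05,-8.3],"delta_rot": [0,0,0.008]},{"grip": 255,"linear": [0.05,0.05,-8.3],"delta_rot": [0,0,0.008]},{"grip": 255,"linear": [0.05,0.05,-8.3],"delta_rot": [0,0,0.008]},{"grip": 255,"linear": [0.05,0.05,-8.3],"delta_rot": [0,0,0.008]},{"grip": 255,"linear": [0.05,0.05,-8.3],"delta_rot": [0,0,0.008]}], "force": 45}}

```text
time: 14.2
ee_pos: [0.5921, 0.3607, 0.0393]
tcp_rot: [-180.0, 0.1, -157.3]
wrist_force: [0.2, 1.0, 7.3]
opening: 0.0234
grasp_force: 45.1
```

Request:
{"fn": "play_rows", "kwargs": {"targets": [{"grip": 255,"linear": [0,0,2],"delta_rot": [0,0,0]},{"grip": 255,"linear": [0,0,5],"delta_rot": [0,0,0]},{"grip": 255,"linear": [0,0,9],"delta_rot": [0,0,0]},{"grip": 255,"linear": [0,0,13],"delta_rot": [0,0,0]},{"grip": 255,"linear": [0,0,17],"delta_rot": [0,0,0]},{"grip": 255,"linear": [0,-1.5,18],"delta_rot": [0,0,0.1]},{"grip": 255,"linear": [0,-4,18],"delta_rot": [0,0,0.23]},{"grip": 255,"linear": [-0.1,-7,18],"delta_rot": [0,0,0.36]},{"grip": 255,"linear": [-0.2,-10.5,18],"delta_rot": [0,0,0.49]},{"grip": 255,"linear": [-0.3,-14,18],"delta_rot": [0,0,0.62]}]}}

```text
time: 15.2
ee_pos: [0.5878, 0.2188, 0.2174]
tcp_rot: [-179.9, -0.0, -121.4]
wrist_force: [0.4, 0.0, -0.2]
opening: 0.0236
grasp_force: 44.1
```

```bash
python3 d.py .5855 .0 .2 280.1
```

```text
[0.5878 0.2188 0.2174] [-1.79910750e+02 -4.49709931e-02 -1.21398030e+02] [ 20.46353338  15.68966517  20.81195427  95.10254201  -0.09796957
 -38.13848817]
lin cm [ -0.23 -21.88  -1.74] rot [0.0011 0.0014 0.7243]
```

Request:
{"fn": "play_rows", "kwargs": {"targets": [{"grip": 255,"linear": [0,-3,0],"delta_rot": [0,0,0.12]},{"grip": 255,"linear": [0,-7,0],"delta_rot": [0,0,0.25]},{"grip": 255,"linear": [-0.1,-11,0],"delta_rot": [0,0,0.38]},{"grip": 255,"linear": [-0.2,-15,0],"delta_rot": [0,0,0.51]},{"grip": 255,"linear": [-0.2,-19,0],"delta_rot": [0,0,0.64]},{"grip": 255,"linear": [-0.2,-21.5,0],"delta_rot": [0,0,0.724]},{"grip": 255,"linear": [-0.2,-21.9,0],"delta_rot": [0,0,0.724]},{"grip": 255,"linear": [-0.2,-21.9,0],"delta_rot": [0,0,0.724]},{"grip": 255,"linear": [-0.2,-21.9,0],"delta_rot": [0,0,0.724]}]}}

```text
time: 16.1
ee_pos: [0.5861, 0.0017, 0.2169]
tcp_rot: [-179.9, -0.1, -80.3]
wrist_force: [-0.1, -0.3, -1.3]
opening: 0.0233
grasp_force: 44.1
```

```bash
python3 d.py .5855 .0 .079 280.1
python3 - <<'E'
from h import *
p=bot.camera("wrist"); W=cloud(p); X,Y,Z=[W[...,i] for i in range(3)]
m=(Z>.112)&(Z<.126)&(abs(Y)<.2)&(abs(X-.59)<.1); P=W[m]
print(len(P),cv2.minAreaRect((P[:,:2]*1000).astype(np.float32)))
q=bot.camera("side"); im=np.hstack([p["color"],q["color"]]); im=cv2.resize(np.hstack([p["color"][:, 120:520],q["color"][:,160:560]]),None,fx=1,fy=1); cv2.imwrite("pics/f1.png",im[...,::-1])
C=cloud(q); m=(abs(C[...,0]-.5855)<.05)&(abs(C[...,1])<.04)&(C[...,2]>.17)&(C[...,2]<.21); P=C[m]; print("cell side",len(P),P.min(0) if len(P) else "",P.max(0) if len(P) else "")
E
```

```text
[0.5861 0.0017 0.2169] [-1.79922014e+02 -8.60458350e-02 -8.02746638e+01] [ 2.00792949e-01  9.64030608e+00  1.36256466e+01  9.38941911e+01
 -7.19551679e-02 -9.95246590e+01]
lin cm [ -0.06  -0.17 -13.79] rot [0.0012 0.0016 0.0065]
12735 ((604.0506591796875, -105.86976623535156), (80.4437484741211, 60.107017517089844), 9.772239685058594)
cell side 103 [ 0.56955207 -0.01191666  0.18367945] [0.59536033 0.01787937 0.20966187]
```

View pics/f1.png

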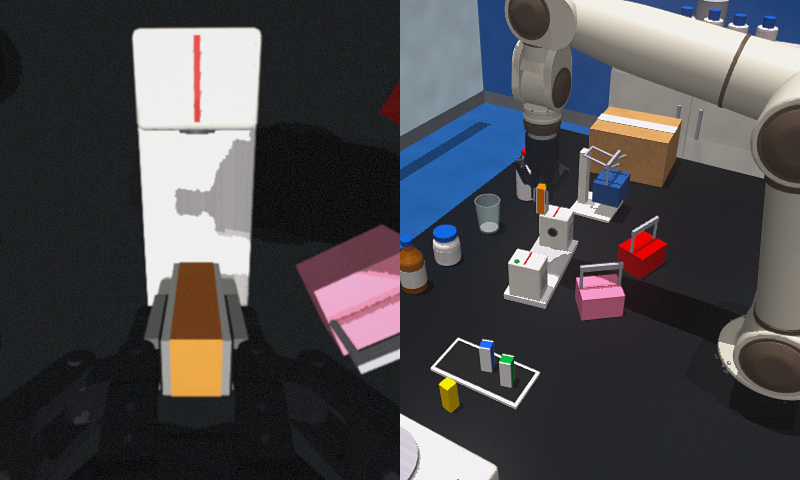

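The wrist view shows the amber faces along the beam, gripped by the frosted sides. The side view shows the cover hanging and the other cells in place. Descend.

Request:
{"fn": "play_rows", "kwargs": {"targets": [{"grip": 255,"linear": [0,-0.2,-3],"delta_rot": [0,0,0.006]},{"grip": 255,"linear": [0,-0.2,-6],"delta_rot": [0,0,0.006]},{"grip": 255,"linear": [0,-0.2,-9],"delta_rot": [0,0,0.006]},{"grip": 255,"linear": [0,-0.2,-11.5],"delta_rot": [0,0,0.006]},{"grip": 255,"linear": [0,-0.2,-13.2],"delta_rot": [0,0,0.006]},{"grip": 255,"linear": [0,-0.2,-13.7],"delta_rot": [0,0,0.006]},{"grip": 255,"linear": [0,-0.2,-13.7],"delta_rot": [0,0,0.006]},{"grip": 255,"linear": [0,-0.2,-13.7],"delta_rot": [0,0,0.006]},{"grip": 255,"linear": [0,-0.2,-13.7],"delta_rot": [0,0,0.006]},{"grip": 255,"linear": [0,-0.2,-13.7],"delta_rot": [0,0,0.006]}]}}

```text
time: 17.2
ee_pos: [0.5865, -0.001, 0.0805]
tcp_rot: [-179.9, -0.1, -79.9]
wrist_force: [0.2, -0.1, -0.4]
opening: 0.0235
grasp_force: 44.3
```

Run:
```python
from h import *
p=bot.camera("wrist"); W=cloud(p); X,Y,Z=[W[...,i] for i in range(3)]
hsv=cv2.cvtColor(p["color"],cv2.COLOR_RGB2HSV); a=(hsv[...,0]>5)&(hsv[...,0]<30)&(hsv[...,1]>120)&(abs(Y)<.05)&(abs(X-.5855)<.04)
P=W[a]; print(len(P),np.percentile(P,[1,50,99],axis=0).round(4)); top=P[P[:,2]>P[:,2].max()-.05]
f=P[P[:,1]<np.percentile(P[:,1],50)]; 
print(cv2.minAreaRect((P[:,:2]*1000).astype(np.float32)))
q=bot.camera("top"); C=cloud(q); m=(abs(C[...,0]-.55)<.025)&(abs(C[...,1]+.346)<.055)&(C[...,2]>.178)&(C[...,2]<.19); P=C[m]; print("hung",cv2.minAreaRect((P[:,:2]*1000).astype(np.float32)))
for t in("cell_blue","cell_green"): print(t,[(d["pixel"],d["conf"]) for d in bot.pinpoint(q,t)[:1]])
o=bot.get_obs(); print(o["ee_pos"],o["tcp_rot"],o["grasp_force"],o["wrist_force"],o["qd"])
```

```text
6185 [[ 0.5772 -0.016   0.0543]
 [ 0.5877 -0.013   0.1187]
 [ 0.5971  0.0093  0.1221]]
((585.7398071289062, -5.947652816772461), (69.71050262451172, 34.038719177246094), 1.8946171998977661)
hung ((544.7318115234375, -345.22283935546875), (99.93580627441406, 44.719608306884766), 81.59574890136719)
cell_blue [([211.9, 234.0], 0.5)]
cell_green [([202.3, 257.7], 0.75)]
[ 0.58608023 -0.00111745  0.07981031] [-1.79934815e+02 -9.99674423e-02 -7.98815090e+01] 44.31913912296295 [-0.01801019  0.32193811 -1.27753057] [ 0.0837149   0.08372924 -0.13485042 -0.04569663  0.06510826 -0.00310703]
```

```bash
python3 -c "
from workcell import bot; print(bot.job_done())"
```

```text
the job is handed in; nothing more can be done
None
```

I handed the job in with the cover hanging on the twin hook and the amber cell held upright and still in the light path by its frosted faces. By the last measurements it was within about 2 mm of the beam sideways and in height, and the verdict itself was not shown.

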